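# Close the marmalade jar snugly for the gift box

## Task

The marmalade jar with the gold lid is held in one of the two closing stands, its lid still loose. Screw the gold lid clockwise until it is home and snug, with the stand's pointer in the green band for a moment and never in the red, then let go so that the pointer returns and the lid stays closed. Leave the other stand with the black-lidded jar alone.

Things in the scene. Friction and masses are not known exactly. Their poses are not given: they have to be found in the camera images.
- marmalade_lid_top (a point): Centre of the top of the gold lid, 132 mm above the table; z up, x along the black stripe on top. The lid is round, 58 mm in diameter, 20 mm high, upright; grip its rim from above at any yaw. It does not sink as it turns. Below it the orange jar is only 52 mm in diameter for 42 mm down to the cup, so fingertips may reach past the lid.
- marmalade_lid (a joint): How far the gold lid is unscrewed, rad: 0 = fully home against its stop (black stripe on its top right above the black pointer), growing anticlockwise seen from above. Starts between 0.5 and 0.9, turns clockwise with about 0.04 N m of friction until it meets the stop, and stays where it is left.
- marmalade_cradle (a joint): Twist of the sprung cup that clamps this jar, rad, clockwise from above positive, 0 = at rest. Once the lid is home, turning on twists jar and cup against a spring of 1.5 N m per rad. The cup's black pointer shows it on the foot's scale: white below 0.15, green (snug) 0.15 to 0.52, red (too tight) above. Let go, cup and pointer spring back to 0; the lid stays home.
- berry_stand: The other closing stand, with a dark red jar and black lid, already closed; not to be touched. Origin: centre of the foot's underside. Both stands are alike: dark fixed foot 140 mm in diameter, 20 mm high; on it a black rubber cup 76 mm in diameter, its top 50 mm above the table; lid top at 132 mm.

How it is judged (in metres and radians):
On the way:
1. the gold lid is home on its stop and tightened until the pointer is in the green band (value of joint marmalade_lid below 0.06 rad and value of joint marmalade_cradle above 0.15 rad), for 0.15 s.
At the end, for the whole second after the job is handed in: The gold lid is within 0.1 rad of fully home on its jar after having been tightened into the green band (twist 0.15 to 0.52 rad), and it is let go, with the sprung cup back within 0.06 rad of rest (value of joint marmalade_lid below 0.1 rad and value of joint marmalade_cradle between -0.06 and 0.06 rad); the robot touches nothing.
It fails at once if the lid is overtightened: the pointer enters the red band (twist above 0.52 rad) (value of joint marmalade_cradle above 0.52 rad).
It fails at once if the robot pushes on the other stand or its jar with more than 4 N (contact force between any of the arm, the fingers and berry_stand above 4 N).
It also fails if it takes over 32 s, if anything falls off the work surface, if the arm or the gripper's body presses on something with over 40 N, if the wrist force passes 120 N, or if a joint passes its speed limit or range.

## Robot

A 6-joint arm with a two-finger parallel gripper is mounted at the origin on the work surface. World frame = base frame: x ahead of the robot, y to its left, z up, the work surface at z = 0. Lengths are in m, angles in degrees, forces in N, time in s.
With the tool pointing down it reaches from about 0.3 to 0.75 m from the base axis. Payload 8.5 kg.
Tool frame: the origin (TCP) lies on the centre line of the jaws, within the pads' length; the fingertips stand 17 mm ahead of it and the grasp point (between the pads) lies 2 mm behind it; z points along the fingers, y is the line along which they close (so a half turn about z gives the same grasp; the last joint's range is limited). The gripper opens to 85 mm and grips with 20 to 120 N. Pads are 22 mm wide; open, the fingers measure 114 mm over their backs; the gripper's body (76 mm by 85 mm) begins 54 mm behind the grasp point. The pads swing forward as they close: fully open they stand 13 mm farther back than shut.
Start: joints at [-81.721, 21.807, 74.336, -0, 83.858, -12.336], TCP at [0.194, -0.515, 0.248] pointing down, gripper open.
Joint ranges: [-178.18, 178.18], [-50.72, 133.34], [12.68, 142.11], [-81.47, 261.47], [9.98, 163.14], [-165.26, 165.26]. Speed limits (degrees/s): [136.94, 136.94, 180, 180, 180, 180].

## Interface

Orientations are given as a 3x3 rotation matrix whose columns are the frame's x, y, z axes.
In Python, from rig import env gives the robot as it stands.
- The arm moves only by the shell command python3 -m handwheel 'ROWS' [OPENING] [FORCE]. ROWS is JSON, a list that holds one entry, the list of rows, each a list of 4 numbers: the shift along the tool's x, y, z in m, then the turn about the tool's z in rad. In form: [[[x, y, z, roll], ...]]. A call has 1 to 5 rows; each row shifts and turns the commanded pose from where the row before left it, along the tool's axes as they then stand; what a row does not reach is not made up. A row lasts 1/12 s, in which the tool goes at most 41.7 mm and 7.16 degrees, less where a joint would pass 70% of its speed; a pose out of reach is approached as far as the arm can. A call is refused whole if a number of a shift passes 0.0417 or a number of a turn 0.125, either way. A call with a gripper value outside its range is refused whole. OPENING is the opening in per cent of the stroke, from 0 (shut) to 100 (fully open), set as the call begins (- or left out, the last holds). The fingers move at their own pace and stop on an object; FORCE is the grip in N (left out, the last holds). Time passes only in rows, so rows that do not move let the fingers close. It gives the time, the measured TCP pose, the force and the opening at its end, in the units of the state.
- env.observe(): the state, without advancing time (a new reading comes with each control period).
- env.get_image(name): name is "side" or "top"; returns (picture, depth): 384x512x3 uint8, red, green, blue; 384x512 float32, m along the optical axis (not along the pixel's ray), 0 where there is no reading.
- env.camera_params(name): a dict with "K" (3x3 intrinsics, pixels), "rvec" (rotation vector, rad) and "tvec" (3), from world to camera coordinates, as OpenCV has them. Camera axes: x right, y down, z forward; pixel columns grow to the right and rows downward; lengths in m; the calibration is good to about 2 mm. A picture is of the moment at which its call begins. camera_params takes no time and is no camera call.
- env.close_job(): hands the job in, once; it reports no verdict.
The state is a dict: "time_s": time; "q": joint angles; "qvel": joint speeds; "joint_efforts": joint torques, N m; "position": TCP position; "tool_rot": TCP orientation; "ft_force": force on the tool from outside, world axes, zero at the start; "wrist_torque": the same for the moment, N m; "grip_width": finger opening in m.
Only numpy, scipy, OpenCV 4.12 (cv2) and the standard library are available. Lean on these libraries where they do the work, as an engineer would, in place of code of your own. Each camera call takes 0.05 s, during which the arm holds its last target. There are 200 camera calls.

## Working session

There is one attempt and no reset: what is moved stays moved. The work goes in short steps, Python scripts to look and compute and a shell command to move; the robot and the scene stay as the last step left them, time stands still between calls to the robot, and variables do not carry over. Pictures are saved under pics/ and viewed, on a budget of 10 in all, crops included, one or two more only if the job needs it, and the job is handed in when it is done.

```bash
ls; mkdir -p pics; cat > h.py <<'E'
import numpy as np, cv2
from rig import env
def cam(n):
    p=env.camera_params(n); R,_=cv2.Rodrigues(np.array(p["rvec"],float)); return np.array(p["K"]),R,np.array(p["tvec"],float).ravel()
def cloud(n,d):
    K,R,t=cam(n); v,u=np.mgrid[:384,:512]
    P=np.stack([(u-K[0,2])/K[0,0]*d,(v-K[1,2])/K[1,1]*d,d],-1)
    return (P-t)@R
def save(im,f): cv2.imwrite('pics/'+f,im[...,::-1])
E
python3 - <<'E'
from h import *
s=env.observe(); print(s)
im,d=env.get_image("top"); save(im,"t1.png")
np.savez('t1.npz',im=im,d=d)
im2,d2=env.get_image("side"); np.savez('s1.npz',im=im2,d=d2)
save(np.vstack([cv2.resize(im,(400,300)),cv2.resize(im2,(400,300))]),"b1.png")
P=cloud("top",d)
hsv=cv2.cvtColor(im,cv2.COLOR_RGB2HSV)
m=(d>0)&(P[...,2]>.12)&(P[...,2]<.145)
n,l,st,c=cv2.connectedComponentsWithStats(m.astype(np.uint8))
for i in range(1,n):
    if st[i,4]>60:
        q=P[l==i]; print(st[i],c[i],q.mean(0),q.min(0),q.max(0),im[l==i].mean(0))
E
```

```text
pics
{'time_s': 0.0, 'q': array([-8.17204218e+01,  2.18418879e+01,  7.43868269e+01, -1.71570609e-03,
        8.38581841e+01, -1.23356394e+01]), 'qvel': array([-0.02927354, -0.00608585,  0.02888752, -0.11049885, -0.00011172,
        0.07510656]), 'joint_efforts': array([ 1.78183000e-04, -4.48458982e+01, -2.31275278e+01, -2.09652817e-04,
        4.85433862e-03,  2.19019614e-05]), 'position': array([ 0.19360032, -0.51449872,  0.24769115]), 'tool_rot': array([[ 9.35964955e-01,  3.52093086e-01, -2.47868536e-04],
       [ 3.52093050e-01, -9.35963805e-01,  1.49657618e-03],
       [ 2.94938148e-04, -1.48801565e-03, -9.99998849e-01]]), 'ft_force': array([-0.19797384, -0.07565985, -0.00357235]), 'wrist_torque': array([-0.01095213, -0.01829861,  0.03523993]), 'grip_width': 0.08528462543702459}
[  0  21  36  52 538] [23.58736059 54.44795539] [0.82709054 0.42831105 0.13240006] [0.7974798  0.41146286 0.12001457] [0.88584504 0.47589687 0.14495287] [64.95539033 62.56133829 55.21747212]
[425  55  28  21 128] [437.6328125  67.875    ] [ 0.80915269 -0.33854706  0.13263658] [ 0.79800961 -0.35983937  0.12007247] [ 0.82960479 -0.31873586  0.14486667] [97.1171875 92.6328125 84.8046875]
[184 176  33  33 839] [200.00595948 192.03933254] [0.57417705 0.1002006  0.13080848] [0.54581149 0.0718278  0.1203819 ] [0.60338883 0.12926948 0.1345909 ] [128.33373063  95.68057211  44.0965435 ]
[308 191  33  33 839] [324.30035757 207.02979738] [ 0.54822308 -0.12164694  0.13100245] [ 0.5198086  -0.15050284  0.12014005] [ 0.57746811 -0.09330942  0.13543166] [25.78188319 25.35756853 25.03218117]
[191 349  84  24 418] [233.94976077 356.84688995] [0.29329518 0.03717521 0.13353515] [ 0.27233991 -0.03063968  0.12008419] [0.30261634 0.10924403 0.14498524] [37.55980861 36.44258373 24.8277512 ]
```

View pics/b1.png

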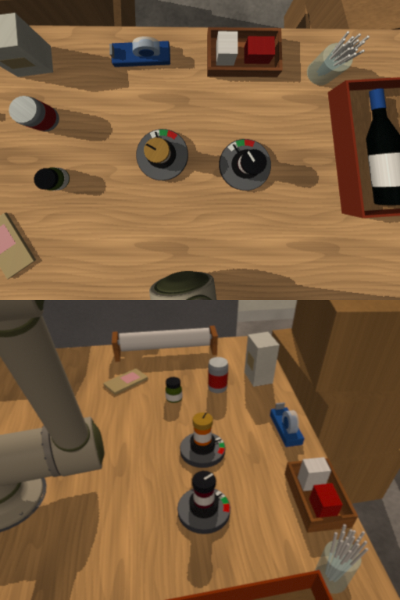

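```bash
python3 - <<'E'
from h import *
z=np.load('t1.npz'); im,d=z['im'],z['d']; P=cloud("top",d)
m=(d>0)&(P[...,2]>.15)&(P[...,0]<.75)&(P[...,0]>.3)
n,l,st,c=cv2.connectedComponentsWithStats(m.astype(np.uint8))
for i in range(1,n):
    if st[i,4]>20: q=P[l==i]; print(st[i],q.min(0),q.max(0))
# circle centre + stripe of gold lid
top=(d>0)&(abs(P[...,2]-.132)<.006)&(np.hypot(P[...,0]-.574,P[...,1]-.1)<.05)
(cx,cy),r=cv2.minEnclosingCircle(P[top][:,:2].astype(np.float32)); print('c',cx,cy,r)
g=im.sum(2); dark=top&(g<150)&(np.hypot(P[...,0]-cx,P[...,1]-cy)<.027)
q=P[dark][:,:2]; print(len(q),q.mean(0)-[cx,cy]); 
save(cv2.resize(im[140:250,150:370],(800,400),interpolation=cv2.INTER_CUBIC),"c1.png")
E
```

```text
c 0.5746639370918274 0.10077740252017975 0.029522975906729698
32 [0.00741341 0.0120878 ]
```

View pics/c1.png

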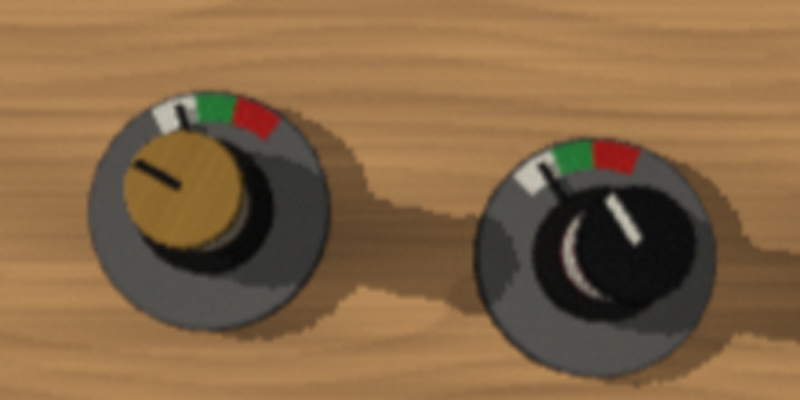

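```bash
R='python3 -m handwheel'
python3 -m handwheel '[[[0.03,-0.023,0,0],[0.03,-0.023,0,0],[0.03,-0.023,0,0],[0.03,-0.023,0,0],[0.03,-0.023,0,0]]]' 100 50
python3 -m handwheel '[[[0.03,-0.023,0,0],[0.03,-0.023,0,0],[0.03,-0.023,0,0],[0.03,-0.023,0,0],[0.03,-0.023,0,0]]]'
python3 -m handwheel '[[[0.03,-0.023,0,0],[0.03,-0.023,0,0],[0.03,-0.023,0,0],[0.03,-0.023,0,0],[0.03,-0.023,0,0]]]'
```

```text
time_s: 0.52
position: [0.294, -0.3526, 0.2481]
tool_rot: [[0.936, 0.352, -0.0], [0.352, -0.936, 0.001], [0.0, -0.001, -1.0]]
ft_force: [1.2, 0.3, 1.1]
grip_width: 0.0851
time_s: 0.93
position: [0.3939, -0.192, 0.2482]
tool_rot: [[0.936, 0.352, -0.0], [0.352, -0.936, 0.0], [-0.0, -0.0, -1.0]]
ft_force: [0.9, -0.9, -0.4]
grip_width: 0.0853
time_s: 1.35
position: [0.4939, -0.0315, 0.2482]
tool_rot: [[0.936, 0.352, -0.0], [0.352, -0.936, 0.0], [-0.0, -0.0, -1.0]]
ft_force: [0.6, -0.4, 0.3]
grip_width: 0.0854
```

```bash
python3 -m handwheel '[[[0.0305,-0.0239,0,0],[0.0305,-0.0239,0,0],[0.0305,-0.0239,0,0],[0.0305,-0.0239,0,0],[0,0,0,-0.12]]]' >/dev/null
python3 -m handwheel '[[[0,0,0,-0.12],[0,0,0,-0.12],[0,0,0,-0.12],[0,0,0,-0.12],[0,0,0,-0.12]]]' >/dev/null
python3 -m handwheel '[[[0,0,0,-0.12],[0,0,0,-0.12],[0,0,0,-0.12],[0,0,0,-0.12],[0,0,0,-0.12]]]'
python3 -m handwheel '[[[0,0,0.03,-0.12],[0,0,0.02,0],[0,0,0,0]]]'
python3 - <<'E'
from h import *
s=env.observe(); print(s['q'],s['position'],s['ft_force'],s['wrist_torque'])
im,d=env.get_image("side"); im2,d2=env.get_image("top")
P=cloud("side",d); m=(d>0)&(abs(P[...,2]-.122)<.009)&(np.hypot(P[...,0]-.5747,P[...,1]-.1008)<.045)
hsv=cv2.cvtColor(im,cv2.COLOR_RGB2HSV); print(P[m].mean(0) if m.any() else None,m.sum())
save(np.hstack([cv2.resize(im[100:300,150:350],(400,400)),cv2.resize(im2[120:260,130:270],(400,400))]),"c2.png")
E
```

```text
time_s: 2.6
position: [0.5737, 0.099, 0.2479]
tool_rot: [[-0.115, 0.993, -0.001], [0.993, 0.115, 0.0], [0.0, -0.001, -1.0]]
ft_force: [-0.4, -0.3, -0.2]
grip_width: 0.0855
time_s: 2.85
position: [0.5721, 0.099, 0.1942]
tool_rot: [[-0.227, 0.974, -0.008], [0.974, 0.227, 0.0], [0.002, -0.008, -1.0]]
ft_force: [-0.7, -0.1, -0.4]
grip_width: 0.0855
[-1.85599949e+00  2.74853141e+01  7.41989878e+01  1.30771259e-03
  7.87866651e+01 -1.49719170e+01] [0.57208501 0.09902885 0.19417586] [-0.65914897 -0.14461864 -0.43028092] [-0.04749582 -0.00478805  0.02136466]
[0.57298015 0.08588845 0.12476132] 216
```

View pics/c2.png

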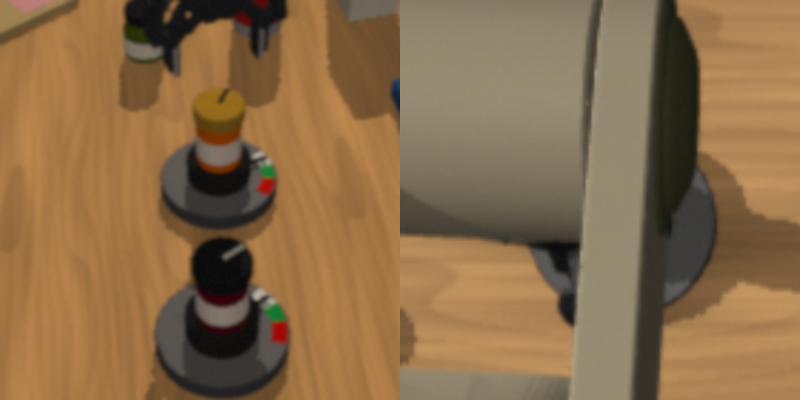

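Side view: the jaws straddle the gold lid (218,105), and pointer and scale (262,158) are visible. Descending and gripping.

```bash
python3 -m handwheel '[[[0.0012,0.0028,0.015,0],[0,0,0.02,0],[0,0,0.02,0],[0,0,0.019,0],[0,0,0,0]]]'
python3 -m handwheel '[[[0,0,0,0],[0,0,0,0],[0,0,0,0],[0,0,0,0],[0,0,0,0]]]' 40 50
python3 -m handwheel '[[[0,0,0,0],[0,0,0,0],[0,0,0,0],[0,0,0,0],[0,0,0,0]]]'
python3 - <<'E'
from h import *
s=env.observe(); print(s['q'],s['position'],s['ft_force'],s['wrist_torque'],s['grip_width'])
E
```

```text
time_s: 3.37
position: [0.5756, 0.1008, 0.1226]
tool_rot: [[-0.226, 0.974, -0.004], [0.974, 0.226, 0.0], [0.001, -0.004, -1.0]]
ft_force: [0.0, 0.6, -1.4]
grip_width: 0.0857
time_s: 3.78
position: [0.5761, 0.1006, 0.1269]
tool_rot: [[-0.227, 0.974, 0.001], [0.974, 0.227, -0.001], [-0.001, 0.001, -1.0]]
ft_force: [-7.2, -2.4, 9.5]
grip_width: 0.0562
time_s: 4.2
position: [0.5761, 0.1006, 0.1269]
tool_rot: [[-0.227, 0.974, 0.001], [0.974, 0.227, -0.001], [-0.001, 0.001, -1.0]]
ft_force: [-6.9, -1.5, 10.2]
grip_width: 0.0563
[-1.66933602e+00  3.15443399e+01  7.91725899e+01 -5.19762019e-02
  6.92290115e+01 -1.47771316e+01] [0.57606982 0.10055703 0.12690001] [-6.85759564 -1.5359441  10.24792565] [-0.36840392  1.42569951  0.02054928] 0.05634213508164575
```

```bash
python3 -m handwheel '[[[0,0,0,0.08],[0,0,0,0.08],[0,0,0,0.08],[0,0,0,0.08],[0,0,0,0.08]]]'
python3 - <<'E'
from h import *
s=env.observe(); print(s['q'],s['position'],s['ft_force'],s['wrist_torque'],s['grip_width'])
im,d=env.get_image("side")
save(cv2.resize(im[100:230,180:330],(750,600),interpolation=cv2.INTER_CUBIC),"c3.png")
E
```

```text
time_s: 4.62
position: [0.5756, 0.1006, 0.1269]
tool_rot: [[0.174, 0.985, -0.0], [0.985, -0.174, -0.001], [-0.001, -0.0, -1.0]]
ft_force: [-8.8, -1.7, 12.1]
grip_width: 0.0564
[-1.66841212e+00  3.15321263e+01  7.91990195e+01 -5.18488065e-02
  6.92786209e+01  8.36072860e+00] [0.5756482  0.10057899 0.12688743] [-8.79545216 -1.65740044 12.06232906] [-0.33397217  1.78903389  0.08533256] 0.05637644044652489
```

View pics/c3.png

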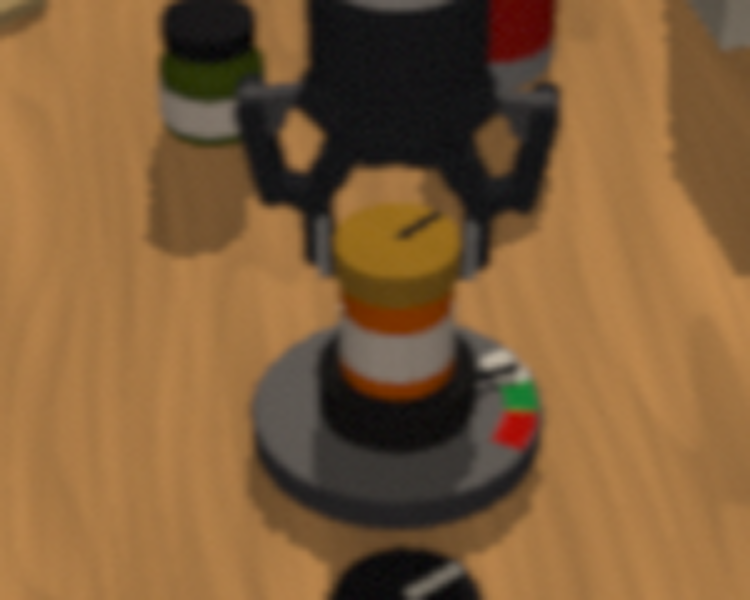

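Lid turns with the jaws (stripe now at (420,225)), pointer still white at (497,370). Continuing while watching the torque.

```bash
python3 -m handwheel '[[[0,0,0,0.06],[0,0,0,0.06],[0,0,0,0.06],[0,0,0,0.06],[0,0,0,0.04]]]'
python3 -c "
from h import *
s=env.observe(); print(s['q'][5],s['wrist_torque'],s['ft_force'])"
python3 -m handwheel '[[[0,0,0,0.05],[0,0,0,0.05],[0,0,0,0.05],[0,0,0,0]]]'
python3 - <<'E'
from h import *
s=env.observe(); print(s['q'],s['wrist_torque'],s['grip_width'])
im,d=env.get_image("side")
save(cv2.resize(im[100:230,180:330],(750,600),interpolation=cv2.INTER_CUBIC),"c4.png")
E
```

```text
time_s: 5.08
position: [0.5754, 0.1007, 0.1268]
tool_rot: [[0.438, 0.899, -0.001], [0.899, -0.438, -0.001], [-0.001, -0.001, -1.0]]
ft_force: [-10.1, -1.2, 11.7]
grip_width: 0.0561
24.353315679427837 [-0.1469672   1.91682598  0.04328897] [-10.09487583  -1.22907352  11.68772124]
time_s: 5.42
position: [0.5753, 0.1008, 0.1269]
tool_rot: [[0.567, 0.823, -0.001], [0.823, -0.567, -0.0], [-0.001, -0.001, -1.0]]
ft_force: [-10.8, -1.9, 11.7]
grip_width: 0.0564
[-1.65917195e+00  3.15164378e+01  7.92259300e+01 -2.96745749e-02
  6.93162500e+01  3.29239797e+01] [-0.09214214  1.98401717  0.07641232] 0.056390376004245533
```

View pics/c4.png

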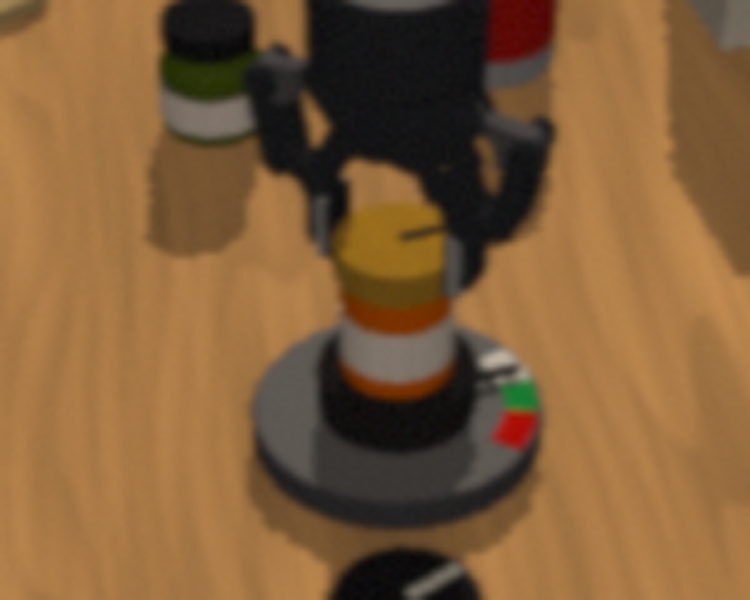

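Stripe (420,235) is nearly parallel to the pointer (497,372); torque is still just friction. Small steps now.

```bash
python3 -m handwheel '[[[0,0,0,0.05],[0,0,0,0.05],[0,0,0,0]]]' >/dev/null
python3 -c "
from h import *
s=env.observe(); print(s['q'][5],s['wrist_torque'],s['ft_force'])"
python3 -m handwheel '[[[0,0,0,0.05],[0,0,0,0.05],[0,0,0,0]]]' >/dev/null
python3 - <<'E'
from h import *
s=env.observe(); print(s['q'],s['wrist_torque'],s['grip_width'])
im,d=env.get_image("side")
save(cv2.resize(im[100:230,180:330],(750,600),interpolation=cv2.INTER_CUBIC),"c5.png")
E
```

```text
38.64009336073139 [-0.04208491  1.98090232  0.27456812] [-10.13120228  -1.00368202  11.62742707]
[-1.64599490e+00  3.15176651e+01  7.92352539e+01 -2.61108717e-02
  6.93278507e+01  4.43554615e+01] [0.01769082 1.99079106 0.34203975] 0.05626579536282229
```

View pics/c5.png

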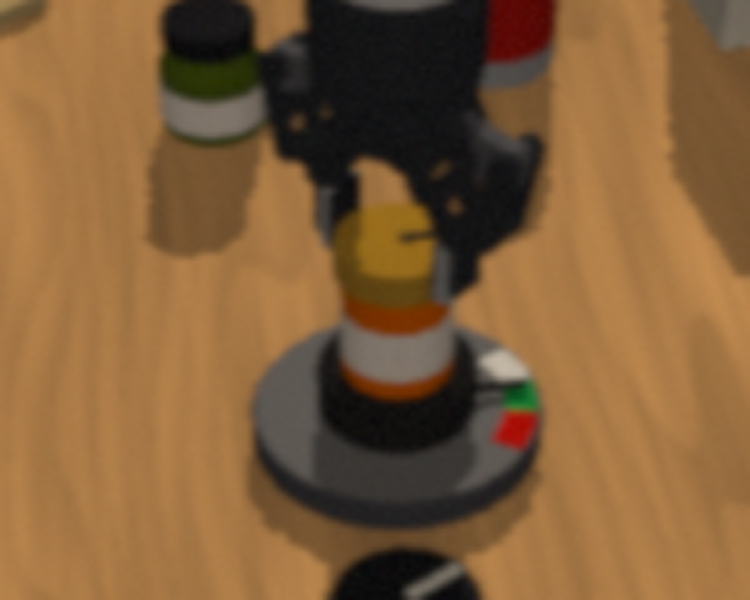

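Pointer (500,386) is just entering the green; torque implies about 0.2 rad. Going a little deeper and holding.

```bash
python3 -m handwheel '[[[0,0,0,0.05],[0,0,0,0.05],[0,0,0,0],[0,0,0,0],[0,0,0,0]]]' >/dev/null
python3 - <<'E'
from h import *
s=env.observe(); print(s['q'],s['wrist_torque'],s['grip_width'])
im,d=env.get_image("side")
save(cv2.resize(im[100:230,180:330],(750,600),interpolation=cv2.INTER_CUBIC),"c6.png")
E
```

```text
[-1.63785696e+00  3.15135252e+01  7.92399079e+01 -2.47129519e-02
  6.93364275e+01  4.99208426e+01] [0.15430615 2.06245657 0.45661952] 0.056360545317390445
```

View pics/c6.png

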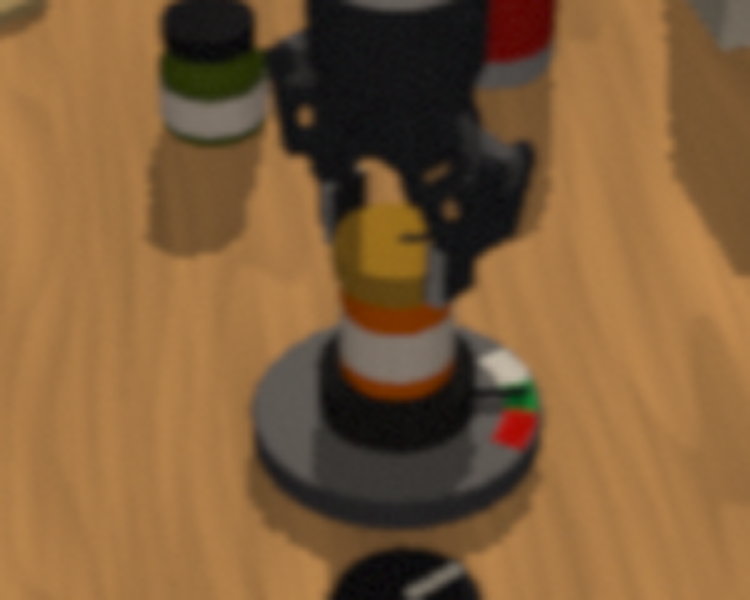

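Pointer (500,394) sits mid-green, torque 0.46 N m ≈ 0.29 rad. Unwinding most of it, then releasing and lifting.

```bash
python3 -m handwheel '[[[0,0,0,-0.07],[0,0,0,-0.07],[0,0,0,-0.05],[0,0,0,0]]]' >/dev/null
python3 -c "
from h import *
s=env.observe(); print(s['q'][5],s['wrist_torque'],s['ft_force'])"
python3 -m handwheel '[[[0,0,0,0],[0,0,0,0],[0,0,0,0],[0,0,0,0],[0,0,0,0]]]' 100
python3 -m handwheel '[[[0,0,0,0],[0,0,0,0],[0,0,-0.01,0],[0,0,-0.02,0],[0,0,-0.03,0]]]'
python3 -m handwheel '[[[0,0,-0.03,0],[0,0,-0.03,0],[0,0,0,0],[0,0,0,0],[0,0,0,0]]]'
python3 - <<'E'
from h import *
s=env.observe(); print(s['wrist_torque'],s['grip_width'])
im,d=env.get_image("side")
save(cv2.resize(im[100:230,180:330],(750,600),interpolation=cv2.INTER_CUBIC),"c7.png")
E
```

```text
38.90354977491875 [0.01157494 1.9694179  0.21735896] [-11.26931232  -1.04539098  12.35718646]
time_s: 7.23
position: [0.5766, 0.1008, 0.1246]
tool_rot: [[0.653, 0.758, 0.001], [0.758, -0.653, -0.0], [0.0, 0.001, -1.0]]
ft_force: [1.0, 0.1, 0.0]
grip_width: 0.0856
time_s: 7.65
position: [0.5754, 0.1008, 0.1837]
tool_rot: [[0.653, 0.758, -0.005], [0.758, -0.653, 0.0], [-0.003, -0.004, -1.0]]
ft_force: [1.6, -0.1, 0.5]
grip_width: 0.0856
time_s: 8.07
position: [0.576, 0.1008, 0.244]
tool_rot: [[0.653, 0.758, -0.001], [0.758, -0.653, 0.0], [-0.001, -0.001, -1.0]]
ft_force: [0.2, -0.3, -0.5]
grip_width: 0.0855
[ 0.01351228 -0.02767967  0.07487851] 0.08551679283282593
```

View pics/c7.png

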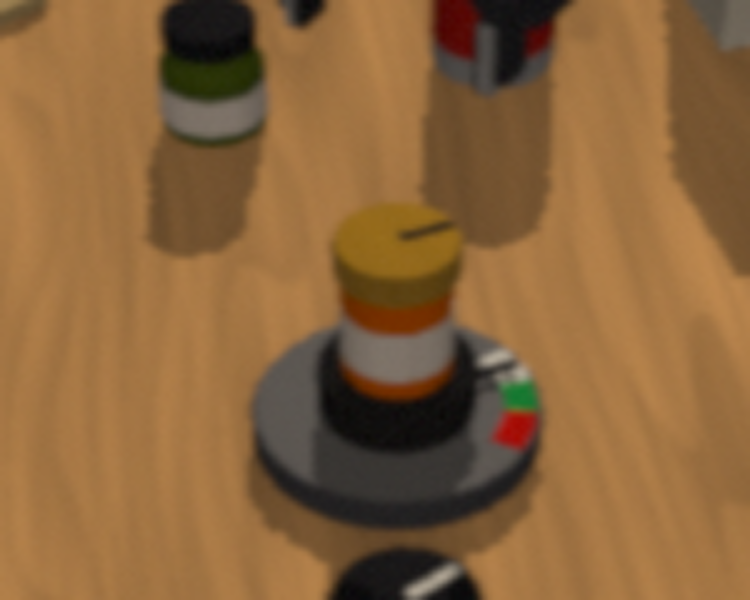

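Released: the pointer is back at (497,370) in the white. The stripe (402,238)→(455,225) is parallel to it, and the gripper is clear.

```bash
python3 -c "
from rig import env
print(env.close_job())"
```

```text
the job is handed in; nothing more can be done
None
```

The gold lid is screwed home and was tightened into the green band. It is now let go, and I handed the job in at about 8 s of the 32 s allowed; no verdict is reported.

- **Tightening:** I gripped the lid at 50 N and turned it clockwise about 1.13 rad. It met the stop after roughly 0.84 rad. I held it with the pointer mid-green for about 0.25 s, at 0.46 N m, which is about 0.29 rad of twist. The pointer stayed out of the red in every picture, and the highest torque I read puts it well short.
- **Release:** I turned back about 0.19 rad, opened the jaws and lifted clear to a TCP height of 0.244 m.
- **Last checks:** In the final picture the pointer is back at its starting mark in the white. The stripe on the lid is parallel to the pointer, so the lid stayed home. Wrist force was about 0.6 N, and the arm never went down near the black-lidded jar.
- **What disagreed:**
  - My camera estimate of how far the lid was unscrewed was 0.74 rad, but it met the stop about 0.1 rad later than that.
  - When the jaws closed, the tool was pushed up about 4 mm with a 10–12 N load. That load was gone once the jaws opened.

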